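# Seat a gel-casting frame behind the stand's lip and hold it down on the gasket

### The job

Get the gel cassette ready for pouring: carry the green casting frame upright to the grey casting stand and push it in between the front lip and the spring tongue, with the side that has the black cam levers facing the lip. Press it firmly down, without forcing it, until its feet stand on the floor of the stand and the rubber gasket under the glass is squeezed tight, and finish while still holding it down like that, because the gasket lifts it again if you let go. Do not push the beaker, the dropper bottle, the timer or the comb about.

Things in the scene. Friction and masses are not known exactly. Their poses are not given: they have to be found in the camera images.
- stand: grey plastic casting stand fixed to the bench, 108 (x) x 160 (y) x 76 mm high. Origin on the bench under the centre of its pocket; -x is its front (lip), +x its 62 mm wide back plate, z up. Pocket floor 14 mm above the bench, 48 (x) x 118 mm (y). Walls (front lip, 2 rear stops, end cheeks) rise straight for 12 mm, then flare out about 4 mm as a lead-in, to 19 mm above the floor
- stand_lip (a point): middle of the upper edge of the stand's front lip, 27 mm in front of the stand's origin and 32 mm above the bench; axes as the stand's
- tongue_nose (a point): nose of the steel spring tongue that hangs from a pin near the top of the stand's back plate and leans forward into the pocket at y = 0; free nose about 14 mm above the pocket floor. A frame slid down its sloping front swings it back; it then presses the frame's rear cross rail towards the lip with about 2 N
- gasket (a joint): m the dark rubber gasket in the middle of the pocket floor (18 x 86 mm, 4.5 mm proud of the floor) is squeezed down: 0 free, 0.0035 when the frame's feet stand on the floor. It acts as a spring, about 6 N at first touch, 12 N with the feet down; a push of 8 to 16 N brings it home
- frame_grip (a point): centre of the grip bridge, the bar along the top of the loose green casting frame: 12 mm thick (x), 112 long (y), 14 high. Frame: 0.2 to 0.4 kg, 108 mm high, 114 wide, upright on the bench at the start. z up; -x is the front (black cam levers, short glass plate), +x the plain back. Home in the stand this point is 115 mm above the bench over the stand's origin (within 3 mm), axes parallel
- frame_foot (a point): middle of the frame's underside, 101 mm below frame_grip, axes the same. The two feet, each 44 (x) x 14 mm (y), at y = -50 and +50 mm, have their undersides at this height; the lower edge of the glass between them is 1 mm higher. A cross rail runs along the back, 6 to 22 mm up, its rear face at x = +16 mm
- beaker: glass beaker, 57 mm wide, 72 mm high, standing on the bench; origin under its centre; a bystander
- dropper: amber dropper bottle, 42 mm wide, 110 mm high, standing on the bench; origin under its centre; a bystander
- timer: white lab timer, 48 x 64 x 59 mm, standing on the bench; origin under its centre; a bystander
- comb: blue gel comb, 29 x 92 x 6.5 mm, lying flat on the bench; origin under its centre; a bystander

How it is judged:
By the outcome, as a careful person would: the job done as asked, in the order asked, and still so for the second after the job is handed in, while the arm keeps its last pose, push and grip.
It also fails if it takes over 48 s, if anything falls off the work surface, if the arm or the gripper's body presses on something with over 40 N, if the wrist force passes 120 N, or if a joint passes its speed limit or range.

### The arm

A 6-joint arm with a two-finger parallel gripper is mounted at the origin on a cart in front of the work surface, level with it; the furniture and walls round the work are solid. World frame = base frame: x ahead of the robot, y to its left, z up, the work surface at z = 0. Lengths are in m, angles in rad, forces in N, time in s.
With the tool pointing down it reaches from about 0.35 to 0.85 m from the base axis. Payload 8.1 kg.
Tool frame: the origin (TCP) lies on the mounting face of the last link; the fingertips stand 186 mm ahead of it and the grasp point (between the pads) lies 167 mm ahead of it; z points along the fingers, y is the line along which they close (so a half turn about z gives the same grasp; the last joint's range is limited). The gripper opens to 93 mm and grips with 3 to 60 N. Pads are 15 mm wide; open, the fingers measure 128 mm over their backs; the gripper's body (75 mm by 188 mm) begins 65 mm behind the grasp point.
Start: joints at [-1.346, 0.13, 1.488, -0, 1.523, -0.085], TCP at [0.183, -0.571, 0.405] pointing down, gripper open.
Joint ranges: [-2.96, 2.96], [-0.89, 2.26], [0.02, 2.5], [-1.34, 4.48], [0, 2.73], [-2.66, 2.66]. Speed limits (rad/s): [2.39, 2.39, 2.79, 3.14, 3.14, 3.14].

### API

Orientations are given as a rotation vector (axis times angle).
In Python, from plant import * gives the robot as it stands. The module is installed in compiled form; this text tells all that it offers.
- The arm moves only by the tool arm_command, never from a script. Its argument "increments" is a list of rows, each a list of 6 numbers: the shift along the tool's x, y, z in units of 0.2 m (1.0 is 0.2 m), then the turn, a rotation vector about the tool's x, y, z in units of pi rad (1.0 is pi rad). A call has exactly 5 rows; each row is the pose to reach, as a shift and turn from the pose commanded when the call began, along the tool's axes at that moment, turning the shorter way round; what a row does not reach only later rows make up. A row lasts 1/8 s, in which the tool goes at most 62.5 mm and 10.7 degrees, less where a joint would pass 70% of its speed; a pose out of reach is approached as far as the arm can. A call with a number of a shift or a turn outside -1 to 1 is refused whole. A call with a gripper value outside its range is refused whole. "fingers" is the closure, from -1 (fully open) to 1 (shut), set as the call begins (left out, the last holds). The fingers move at their own pace and stop on an object; "force" is the grip in N (left out, the last holds). Time passes only in rows, so rows that repeat a pose let the fingers close, or fill a call up. It gives the time, the measured TCP pose, the force, the opening and the grip force at its end, in the units of the state.
- read_state(): the state, without advancing time (a new reading comes with each control period).
- read_camera(name): name is "scene" or "top" or "wrist"; returns a dict with "image" (420x560x3 uint8, red, green, blue), "fx", "fy", "cx", "cy" (pixels), "k1" (the pictures are not rectified: a ray, as slopes to the right and down, at radius r is drawn at 1 + k1 r^2 times it, then the intrinsics apply), "T" (4x4, takes a point from camera to world coordinates). Camera axes: x right, y down, z forward; pixel columns grow to the right and rows downward; lengths in m; the calibration is good to about 2 mm. A picture is of the moment at which its call begins. There is no depth.
- close_job(): hands the job in; it is judged then, once.
The state is a dict: "t": time; "q": joint angles; "dq": joint speeds; "joint_torque": joint torques, N m; "tool_pos": TCP position; "orientation": TCP orientation; "force": force on the tool from outside, world axes, zero at the start; "wrist_torque": the same for the moment, N m; "opening": finger opening in m; "gripper_force": force on a finger pad.
Only numpy, scipy, OpenCV 4.12 (cv2) and the standard library are available. Lean on these libraries where they do the work, as an engineer would, in place of code of your own. Each camera call takes 0.05 s, during which the arm holds its last target. There are 200 camera calls.

## Working session

There is one attempt and no reset: what is moved stays moved. The work goes in short steps, Python scripts to look and compute and a tool call to move; the robot and the scene stay as the last step left them, time stands still between calls to the robot, and variables do not carry over. Pictures are saved under pics/ and viewed, at most 10 in all, crops included, and the job is handed in when it is done.

Besides the shell and the picture viewer there is one more tool, called after "Call:" by a JSON object that holds its "fn" and its "kwargs". arm_command: Moves the arm, as the interface text tells. Shifts and turns lie within -1 to 1; 1 stands for 0.2 m of shift or pi rad of turn. Its arguments: {"type":"object","properties":{"increments":{"type":"array","items":{"type":"array","items":{"type":"number","minimum":-1,"maximum":1}}},"fingers":{"type":"number"},"force":{"type":"number"}},"required":["increments"]}

```bash
mkdir -p pics
cat > h.py <<'E'
from plant import *
import numpy as np, cv2
from scipy.spatial.transform import Rotation as R
def ray(c,u,v):
    K=np.array([[c['fx'],0,c['cx']],[0,c['fy'],c['cy']],[0,0,1.]])
    p=cv2.undistortPoints(np.array([[[u,v]]],float),K,np.array([c['k1'],0,0,0.]))[0,0]
    T=np.array(c['T']); return T[:3,3],T[:3,:3]@np.array([p[0],p[1],1])
def onz(c,u,v,z):
    o,d=ray(c,u,v); return o+d*(z-o[2])/d[2]
def proj(c,P):
    T=np.array(c['T']); p=T[:3,:3].T@(np.array(P)-T[:3,3]); s=p[:2]/p[2]; s=s*(1+c['k1']*(s@s))
    return s*[c['fx'],c['fy']]+[c['cx'],c['cy']]
def snap(n,f):
    c=read_camera(n); cv2.imwrite('pics/'+f,c['image'][:,:,::-1]); return c
E
python3 - <<'E'
from h import *
import pickle
a=snap('top','t1.png');b=snap('scene','s1.png')
pickle.dump((a,b),open('c1.pkl','wb'))
for c in(a,b): print(np.round(c['T'],3),c['fx'],c['k1'])
s=read_state();print(s['t'],s['force'],s['orientation'],s['opening'])
E
```

```text
[[-0.114 -0.973  0.2    0.327]
 [-0.994  0.111 -0.023 -0.113]
 [ 0.    -0.201 -0.98   1.26 ]
 [ 0.     0.     0.     1.   ]] 452.351335509296 -0.11906118595855165
[[ 0.56  -0.452  0.695 -0.577]
 [-0.828 -0.288  0.48  -0.913]
 [-0.017 -0.844 -0.536  0.998]
 [ 0.     0.     0.     1.   ]] 541.1170401087121 -0.04264121654329641
0.1 [ 0.54363372 -0.48329826 -0.12371395] [-3.10237021e+00 -4.84415043e-01  2.05557338e-04] 0.09303596590763753
```

View pics/t1.png

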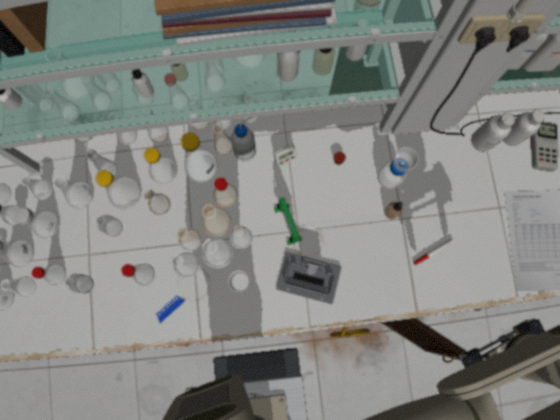

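View pics/s1.png

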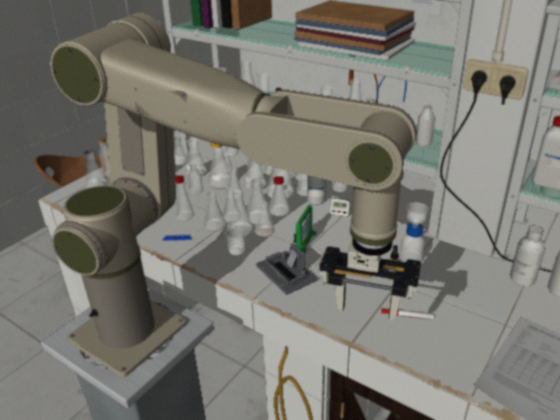

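The top view shows the green frame at about (288,220), the stand at (308,278), the timer at (286,156), the beaker at about (240,281), the dropper at (395,210) and the comb at (171,308). I'll zoom in on the frame and stand.

Run:
```python
from h import *
import pickle
a,b=pickle.load(open('c1.pkl','rb'))
A=cv2.resize(a['image'][185:310,235:355],None,fx=4.5,fy=4.5,interpolation=cv2.INTER_CUBIC)
B=cv2.resize(b['image'][190:300,240:330],None,fx=5.1,fy=5.1,interpolation=cv2.INTER_CUBIC)
B=cv2.resize(B,(int(B.shape[1]*.52),int(B.shape[0]*.52))) if 0 else B
cv2.imwrite('pics/z1.png',A[:,:,::-1]);cv2.imwrite('pics/z2.png',B[:,:,::-1])
for n,c in(('top',a),('scene',b)):
    h=cv2.cvtColor(c['image'],cv2.COLOR_RGB2HSV)
    m=cv2.inRange(h,(50,150,40),(75,255,255))
    k,l,s,ce=cv2.connectedComponentsWithStats(m)
    for i in range(1,k):
        if s[i,4]>60: print(n,s[i],ce[i])
for n,p,z in(('beaker',(240,281),.04),('timer',(286,156),.05),('dropper',(395,210),.1),('stand',(308,278),.03),('comb',(171,308),0),('f1',(281,205),.1),('f2',(294,240),.1)):
    print(n,onz(a,*p,z).round(3))
```

```text
top [276 199  24  44 210] [288.65238095 220.38095238]
scene [192   0   9  25 151] [195.75496689  11.43046358]
scene [296 207  19  44 213] [302.14553991 232.53051643]
beaker [ 0.421 -0.023  0.04 ]
timer [ 0.753 -0.187  0.05 ]
dropper [ 0.555 -0.453  0.1  ]
stand [ 0.408 -0.206  0.03 ]
comb [0.37  0.178 0.   ]
f1 [ 0.602 -0.155  0.1  ]
f2 [ 0.506 -0.177  0.1  ]
```

View pics/z1.png

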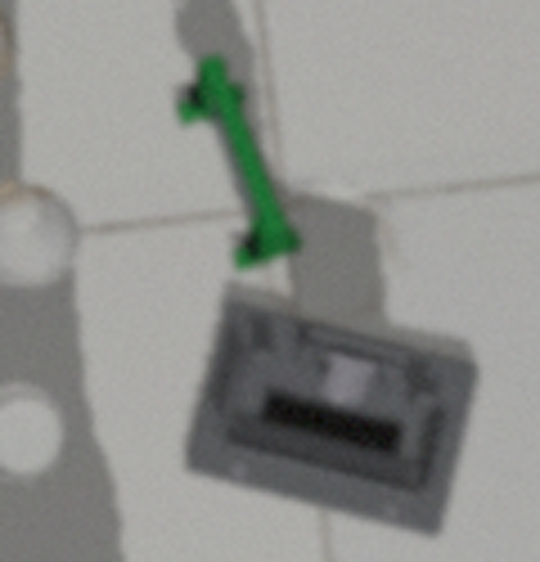

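View pics/z2.png

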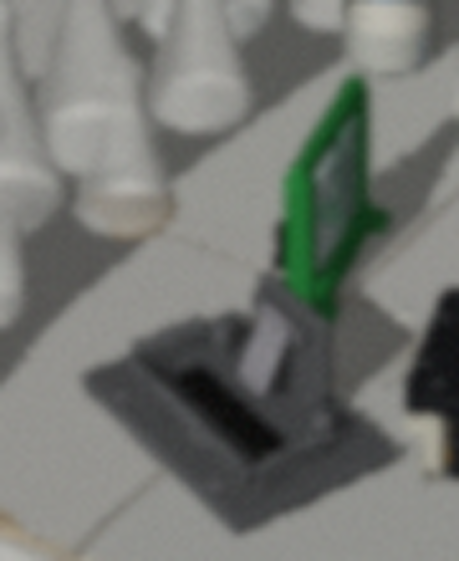

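The crops show the cam levers on the frame's left (world +y) side, at about crop (190,100) and (248,245). The stand's lip is towards the robot and its tongue and back plate are away. So the frame needs about +65° of yaw. Next I'll measure the gasket and bar axes.

Run:
```python
from h import *
import pickle
a,b=pickle.load(open('c1.pkl','rb'))
def comp(m,near):
    k,l,s,ce=cv2.connectedComponentsWithStats(m)
    i=1+np.argmin(np.linalg.norm(ce[1:]-near,axis=1)+1000*(s[1:,4]<25)); return l==i
for n,c,near in(('top',a,(309,279)),('scene',b,(285,269))):
    g=cv2.cvtColor(c['image'],cv2.COLOR_RGB2GRAY)
    m=comp((g<38).astype(np.uint8),near); v,u=np.nonzero(m)
    P=np.array([onz(c,x,y,.0185)[:2] for x,y in zip(u,v)])
    w,V=np.linalg.eigh(np.cov(P.T)); d=V[:,1]*np.sign(V[1,1])
    print(n,'gasket n',len(u),'c',P.mean(0).round(4),'len',np.sqrt(12*w).round(4),'yaw',np.degrees(np.arctan2(-d[0],d[1])).round(1))
c=a
# bar: ends read from crop (z1: 4.5x, offset 235,185)
for e in((212,62),(278,248)): print('bar end',onz(c,235+e[0]/4.5,185+e[1]/4.5,.108).round(4))
for e in((188,470),(435,535),(475,365),(225,285)): print('stand corner',onz(c,235+e[0]/4.5,185+e[1]/4.5,.01).round(4))
```

```text
top gasket n 163 c [ 0.4073 -0.2074] len [0.0154 0.0794] yaw -20.8
scene gasket n 156 c [ 0.4032 -0.2104] len [0.0235 0.0854] yaw -22.4
bar end [ 0.6166 -0.1591  0.108 ]
bar end [ 0.5032 -0.1839  0.108 ]
stand corner [ 0.3885 -0.1188  0.01  ]
stand corner [ 0.332  -0.2634  0.01  ]
stand corner [ 0.4318 -0.3018  0.01  ]
stand corner [ 0.4989 -0.1545  0.01  ]
```

Call:
{"fn": "arm_command", "kwargs": {"increments": [[0.16,-0.09,0,0,0,0],[0.36,-0.2,0,0,0,0],[0.56,-0.31,0,0,0,0],[0.76,-0.42,0,0,0,0],[0.96,-0.53,0,0,0,0]], "fingers": -1}}

```text
t: 0.72
tool_pos: [0.3342, -0.4107, 0.4043]
orientation: [-3.103, -0.484, 0.0]
force: [0.6, -0.2, -0.4]
opening: 0.0929
gripper_force: 0.0
```

Call:
{"fn": "arm_command", "kwargs": {"increments": [[0.2,-0.11,0,0,0,0],[0.4,-0.22,0,0,0,0],[0.6,-0.33,0,0,0,0],[0.8,-0.44,0,0,0,0],[0.96,-0.53,0,0,0,0]]}}

```text
t: 1.35
tool_pos: [0.4849, -0.2509, 0.4043]
orientation: [-3.103, -0.486, 0.001]
force: [-0.7, -0.2, 1.0]
opening: 0.0931
gripper_force: 0.0
```

Call:
{"fn": "arm_command", "kwargs": {"increments": [[0.15,-0.08,0,0,0,0.01],[0.3,-0.17,0,0,0,0.03],[0.42,-0.23,0,0,0,0.03],[0.48,-0.27,0,0,0,0.03],[0.48,-0.27,0,0,0,0.03]]}}

```text
t: 1.98
tool_pos: [0.5591, -0.1713, 0.4043]
orientation: [-3.123, -0.34, 0.001]
force: [-0.3, -0.1, -0.3]
opening: 0.0929
gripper_force: 0.0
```

Run:
```python
from h import *
import pickle
c=snap('wrist','w1.png');pickle.dump(c,open('w1.pkl','wb'));print(np.round(c['T'],3),c['fx'],c['k1'])
h=cv2.cvtColor(c['image'],cv2.COLOR_RGB2HSV)
m=cv2.inRange(h,(50,150,40),(75,255,255));print(cv2.countNonZero(m),cv2.boundingRect(m))
print([proj(c,p).round() for p in ([.6166,-.1591,.108],[.5032,-.1839,.108],[.406,-.208,.0185])])
```

```text
[[ 0.216 -0.945 -0.248  0.626]
 [-0.976 -0.209 -0.054 -0.156]
 [-0.001  0.254 -0.967  0.384]
 [ 0.     0.     0.     1.   ]] 345.3372929981613 -0.021195621657925805
2723 (255, 0, 68, 260)
[array([276., 133.]), array([275., 270.]), array([277., 316.])]
```

View pics/w1.png

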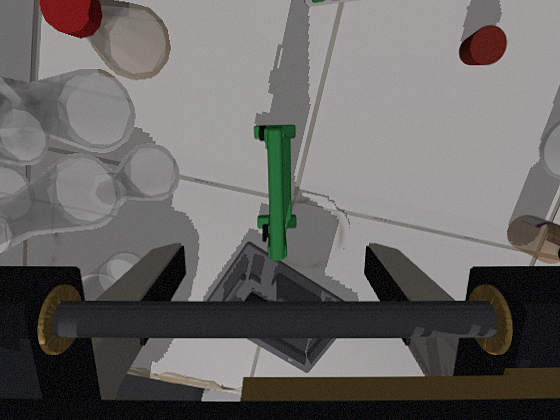

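The wrist view shows the bar running from about (275,127) to (278,258), with the levers on its left. The nearest flask is well clear at (150,170).

Run:
```python
from h import *
import pickle
c=pickle.load(open('w1.pkl','rb'))
h=cv2.cvtColor(c['image'],cv2.COLOR_RGB2HSV)
m=cv2.inRange(h,(50,120,40),(75,255,255)); m[:60]=0
# top face is the brighter green; print rows
g=h[:,:,2]
for r in range(122,264,8):
    u=np.nonzero(m[r])[0]
    print(r,u.min() if len(u) else None,u.max() if len(u) else None,g[r,264:298:2])
```

```text
122 None None [112 111 112 116 113 111 112 111 114 110 111 112 110 117 111 110 104]
130 255 294 [ 87 103  71  84  86  79  79  89  71  73  65  72  76  79  78  66 114]
138 259 289 [ 78 105  98 103 102 106 105 105  84  69  71  78  67  71  87 103 117]
146 266 289 [172 105  90 102 106 106 107 107  84  68  66  78  71  81 112 111 114]
154 268 289 [155 175  85 102 106 107  99 104  88  57  79  72  80  65 112 113 113]
162 268 289 [162 170  79 101 108 106 105 105  85  56  77  69  73  65 111 112 103]
170 269 289 [157 165  78 101 106 107 108 108  85  59  70  66  68  68 116 114 168]
178 269 290 [159 158  80 100 107  99 106 107  97  61  74  72  74  57 116 103 165]
186 269 290 [159 161 101  94 107 102 111 102  96  59  68  67  76  53 112 108 116]
194 269 290 [124 127 101  95 104 105 104 102  94  64  71  74  76  59 118  92  92]
202 270 290 [166 164 164  89 101 110 104 101  97  73  75  68  70  85  88  90  88]
210 270 290 [108 111 119  89 106 106 105 106  97  81  71  74 107  82 106 106 111]
218 258 295 [ 90  95  74  94 102 105 106 101  99  87  68 103 104  90  64  79  83]
226 258 295 [  9  14  85  88 101 109 105  99 103  85  43 107  66  65  66  67  93]
234 270 285 [ 14  18  36  82  98 113 102 107 105  87  40 115 112 112 107 110 110]
242 270 284 [ 91 116  53  65 103 107 108 103 101  90  43  65 109 105 108 108 113]
250 268 286 [ 93 116  95  76  98 106 105  99 106  88  82  68 114 109 108 110 111]
258 271 283 [ 74  85  86  71  99 109 109 103 107  90 108 111 106 107 106 110 106]
```

Run:
```python
from h import *
import pickle
c=pickle.load(open('w1.pkl','rb'))
P=[onz(c,u,r,.108)[:2] for r,u in((138,273.2),(170,274.7),(210,275.8),(250,276.9))]
print(np.round(P,4)); d=P[0]-P[-1]; print('ang',np.degrees(np.arctan2(d[1],d[0])))
print('ends',onz(c,273,132,.108).round(4),onz(c,277,260,.108).round(4))
s=read_state(); M=R.from_rotvec(s['orientation']).as_matrix(); print(s['tool_pos'],M.round(3))
```

```text
[[ 0.6124 -0.158 ]
 [ 0.588  -0.1646]
 [ 0.5557 -0.1727]
 [ 0.5215 -0.1812]]
ang 14.315886378160142
ends [ 0.6168 -0.1569  0.108 ] [ 0.5125 -0.1833  0.108 ]
[ 0.55877337 -0.17189937  0.40442531] [[ 0.977  0.214 -0.001]
 [ 0.214 -0.977 -0.   ]
 [-0.001 -0.    -1.   ]]
```

Call:
{"fn": "arm_command", "kwargs": {"increments": [[0.02,0,0.15,0,0,-0.008],[0.02,0,0.3,0,0,-0.008],[0.02,0,0.45,0,0,-0.008],[0.02,0,0.6,0,0,-0.008],[0.02,0,0.68,0,0,-0.008]]}}

```text
t: 2.65
tool_pos: [0.5617, -0.1717, 0.2669]
orientation: [-3.118, -0.375, 0.004]
force: [0.2, -0.9, 0.1]
opening: 0.0933
gripper_force: 0.0
```

Call:
{"fn": "arm_command", "kwargs": {"increments": [[0,0,0,0,0,0],[0,0,0,0,0,0],[0,0,0,0,0,0],[0,0,0,0,0,0],[0,0,0,0,0,0]], "fingers": 1, "force": 45}}

```text
t: 3.28
tool_pos: [0.5631, -0.1709, 0.2692]
orientation: [3.119, 0.377, 0.001]
force: [0.2, -0.4, 0.1]
opening: 0.0472
gripper_force: 0.0
```

Call:
{"fn": "arm_command", "kwargs": {"increments": [[0,0,0,0,0,0],[0,0,0,0,0,0],[0,0,0,0,0,0],[0,0,0,0,0,0],[0,0,0,0,0,0]]}}

```text
t: 3.9
tool_pos: [0.5629, -0.171, 0.2687]
orientation: [3.119, 0.377, -0.0]
force: [0.4, -1.2, -0.2]
opening: 0.0118
gripper_force: 45.0
```

Call:
{"fn": "arm_command", "kwargs": {"increments": [[0,0,-0.05,0,0,0],[0,0,-0.15,0,0,0],[0,0,-0.3,0,0,0],[0,0,-0.45,0,0,0],[0,0,-0.6,0,0,0]]}}

```text
t: 4.53
tool_pos: [0.5629, -0.1708, 0.3915]
orientation: [3.118, 0.377, 0.002]
force: [-0.3, -0.6, -2.4]
opening: 0.012
gripper_force: 45.0
```

Call:
{"fn": "arm_command", "kwargs": {"increments": [[-0.08,0.06,0,0,0,-0.059],[-0.16,0.12,0,0,0,-0.118],[-0.24,0.18,0,0,0,-0.177],[-0.32,0.24,0,0,0,-0.236],[-0.4,0.28,0,0,0,-0.295]]}}

```text
t: 5.15
tool_pos: [0.4981, -0.2449, 0.3905]
orientation: [2.615, 1.738, 0.001]
force: [0.1, 0.0, -2.0]
opening: 0.0114
gripper_force: 45.0
```

Call:
{"fn": "arm_command", "kwargs": {"increments": [[0,0,0,0,0,-0.009],[0,0,0,0,0,-0.009],[0,0,0,0,0,-0.009],[0,0,0,0,0,-0.009],[0,0,0,0,0,-0.009]]}}

```text
t: 5.78
tool_pos: [0.4987, -0.2441, 0.3886]
orientation: [-2.597, -1.768, 0.0]
force: [0.6, 0.4, -3.3]
opening: 0.0113
gripper_force: 45.0
```

Run:
```python
from h import *
import pickle
c=snap('wrist','w2.png');s=read_state();pickle.dump((c,s),open('w2.pkl','wb'))
print(s['tool_pos'],R.from_rotvec(s['orientation']).as_matrix().round(3)[0],s['force'],proj(c,[.406,-.208,.0185]))
```

```text
[ 0.49868333 -0.24417461  0.38862839] [ 0.366  0.93  -0.   ] [-0.29186154 -0.22431903 -3.18308669] [179.54590965 189.84523703]
```

View pics/w2.png

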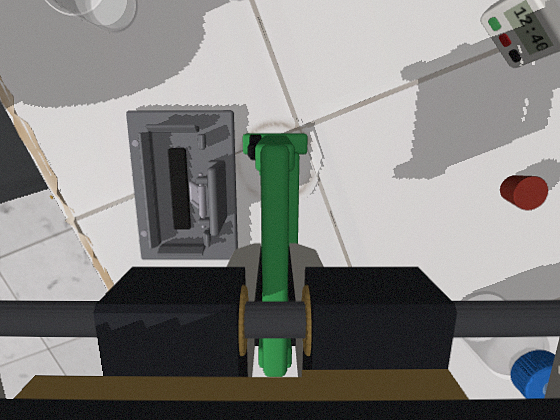

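The wrist view shows the gasket at (180,188), the tongue at (200,195), the lip on the left, and the held bar from about (275,140) to (275,372) with the levers on the lip side.

Run:
```python
from h import *
import pickle
c,s=pickle.load(open('w2.pkl','rb'))
M=R.from_rotvec(s['orientation']).as_matrix();t=np.array(s['tool_pos'])
I=c['image'];g=cv2.cvtColor(I,cv2.COLOR_RGB2GRAY)
m=(g<32).astype(np.uint8);m[:,:160]=0;m[:,198:]=0;m[:140]=0;m[240:]=0
k,l,st,ce=cv2.connectedComponentsWithStats(m);i=1+np.argmax(st[1:,4]);print(st[i],ce[i])
cn=max(cv2.findContours((l==i).astype(np.uint8),0,2)[0],key=cv2.contourArea)
(rc,rs,ra)=cv2.minAreaRect(cn);print(rc,rs,ra)
B=cv2.boxPoints((rc,(rs[0]+1,rs[1]+1),ra))
W=np.array([onz(c,u,v,.0185) for u,v in B]);T=(W-t)@M
print('gasket box tool mm',(T*1000).round(1)); print('centre tool',(T.mean(0)*1000).round(1),'world',W.mean(0).round(4))
h=cv2.cvtColor(I,cv2.COLOR_RGB2HSV);gm=cv2.inRange(h,(50,120,30),(75,255,255))
V=h[:,:,2].astype(int)
for r in(134,138,142,146,150,170,200,230,250,360,366,370,374,378): 
    u=np.nonzero(gm[r])[0]; print(r,(u.min(),u.max()) if len(u) else 0,V[r,254:296:2])
# stand outer corners
for u,v in((128,111),(235,108),(238,258),(143,259)): print('corner',((onz(c,u,v,.008)-t)@M*1000).round(1))
```

```text
[ 169  148   22   81 1112] [179.66007194 187.58723022]
(179.40267944335938, 188.0398406982422) (81.0201416015625, 17.161903381347656) 86.18592071533203
gasket box tool mm [[  42.7 -108.5  370.2]
 [  43.9  -90.2  370.2]
 [ -42.1  -89.9  370.1]
 [ -43.4 -109.3  370.2]]
centre tool [ 3.000e-01 -9.950e+01  3.702e+02] world [ 0.4062 -0.2074  0.0185]
134 (np.int64(245), np.int64(305)) [59 62 60 71 88 89 88 74 73 71 74 80 76 74 74 81 80 83 81 83 80]
138 (np.int64(243), np.int64(306)) [ 23  10  20   9  60  64  65  63  61  69  70  65  68  70  65  66  63  70
 105 102 104]
142 (np.int64(243), np.int64(306)) [ 26   3  58  65  67  62  69  68  63  68  66  65  61  65  61  68  66  64
  56 101 103]
146 (np.int64(243), np.int64(306)) [  1 138 130 116 111  70  80  84  89  84  85  90  86  82  82  79  58 100
  96  96  88]
150 (np.int64(243), np.int64(306)) [  1 162 142 150  78  84  97  97 100  95  98  95  97  96  97  88  90  75
 102  85  67]
170 (np.int64(259), np.int64(298)) [145 134 131  89  77  89 100  93  98  97 101  96 101  95  98  94  90  70
  79  90  96]
200 (np.int64(262), np.int64(297)) [147 145
[... 295 characters left out ...]
3  93  86  38
  98  95  93]
360 (np.int64(259), np.int64(290)) [207 213 149 151 122 150 146 145 143 139 135 135 136 132 120  98  67  97
  81 224 210]
366 (np.int64(260), np.int64(289)) [215 207 221 142 133 153 145 143 143 139 140 135 130 134 114  94  64 124
  97 211 205]
370 (np.int64(264), np.int64(286)) [213 206 208 209 183 146 147 140 145 141 132 138 130 134 116  95  48 212
 209 205 205]
374 (np.int64(265), np.int64(284)) [211 207 212 207 208 182 141 144 139 136 136 135 130 126 117  80 215 209
 207 205 210]
378 0 [69 75 70 72 72 66 73 78 73 74 75 78 83 77 77 74 75 69 77 71 72]
corner [  78.7 -149.2  380.7]
corner [ 81.3 -40.9 380.6]
corner [-80.2 -42.1 380.6]
corner [ -81.6 -149.2  380.7]
```

Run:
```python
from h import *
import pickle
c,s=pickle.load(open('w2.pkl','rb'))
M=R.from_rotvec(s['orientation']).as_matrix();t=np.array(s['tool_pos'])
for u,v in((275,146),(275,376),(262,200),(287.5,200),(261,250),(288,250),(263,160),(287,160)): print(u,v,((onz(c,u,v,t[2]-.160)-t)@M*1000).round(1))
# lever/feet extents at frame bottom(z tool 268) far foot
for u,v in((243,146),(306,142)): print('foot',((onz(c,u,v,t[2]-.268+.01)-t)@M*1000).round(1))
```

```text
275 146 [ 59.4  -0.8 160. ]
275 376 [-49.9  -0.7 160. ]
262 200 [ 37.2  -6.2 160. ]
287.5 200 [ 37.2   4.4 160. ]
261 250 [ 15.   -6.8 160. ]
288 250 [ 15.    4.9 160. ]
263 160 [ 53.8  -5.6 160. ]
287 160 [ 53.8   4.1 160. ]
foot [ 52.4 -22.5 258. ]
foot [ 55.1  20.3 258. ]
```

Call:
{"fn": "arm_command", "kwargs": {"increments": [[-0.003,-0.12,0,0,0,0],[-0.006,-0.25,0,0,0,0],[-0.01,-0.38,0,0,0,0],[-0.0135,-0.4925,0,0,0,0],[-0.0135,-0.4925,0,0,0,0]]}}

```text
t: 6.45
tool_pos: [0.4052, -0.2105, 0.3889]
orientation: [2.597, 1.767, 0.0]
force: [0.5, -1.2, -2.9]
opening: 0.0118
gripper_force: 45.0
```

Call:
{"fn": "arm_command", "kwargs": {"increments": [[0,0,0.05,0,0,0],[0,0,0.13,0,0,0],[0,0,0.21,0,0,0],[0,0,0.29,0,0,0],[0,0,0.34,0,0,0]]}}

```text
t: 7.08
tool_pos: [0.4056, -0.2106, 0.3189]
orientation: [-2.595, -1.767, 0.001]
force: [-0.3, -0.1, -2.4]
opening: 0.0115
gripper_force: 45.0
```

Call:
{"fn": "arm_command", "kwargs": {"increments": [[0,0,0.01,0,0,0],[0,0,0.02,0,0,0],[0,0,0.03,0,0,0],[0,0,0.04,0,0,0],[0,0,0.04,0,0,0]]}}

```text
t: 7.7
tool_pos: [0.4059, -0.2108, 0.3127]
orientation: [2.597, 1.768, 0.0]
force: [-0.1, 0.4, -2.2]
opening: 0.0119
gripper_force: 45.0
```

Run:
```python
from h import *
import pickle
c=read_camera('wrist');b=read_camera('scene');s=read_state();pickle.dump((c,b,s),open('w3.pkl','wb'))
A=cv2.resize(b['image'][190:300,230:330],(500,550),interpolation=cv2.INTER_CUBIC)
B=c['image'][60:290,130:430]
B=cv2.resize(B,(300,230)); C=np.zeros((550,800,3),np.uint8);C[:,:500]=A;C[:230,500:]=B
cv2.imwrite('pics/m3.png',C[:,:,::-1]);print(s['tool_pos'],s['force'],s['wrist_torque'])
```

```text
[ 0.40593402 -0.21080481  0.31284149] [-0.66210235  0.30216073 -2.15406244] [-0.00147327 -0.03759972  0.01283645]
```

View pics/m3.png

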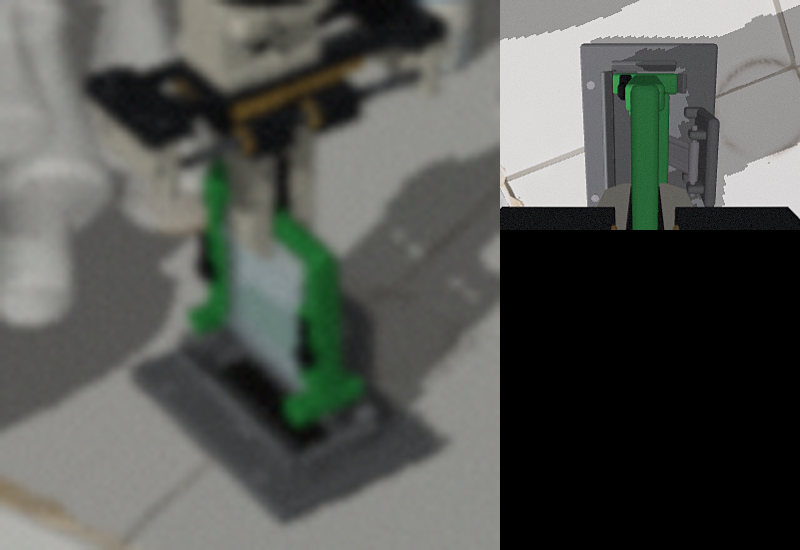

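The frame is upright over the pocket with the levers on the lip side, and the feet line up with the lead-ins. I'll descend gently.

Call:
{"fn": "arm_command", "kwargs": {"increments": [[0,0,0.012,0,0,0],[0,0,0.024,0,0,0],[0,0,0.036,0,0,0],[0,0,0.048,0,0,0],[0,0,0.06,0,0,0]]}}

```text
t: 8.43
tool_pos: [0.4059, -0.2108, 0.3005]
orientation: [-2.597, -1.768, 0.0]
force: [0.4, -0.3, -3.0]
opening: 0.0116
gripper_force: 45.0
```

Call:
{"fn": "arm_command", "kwargs": {"increments": [[0,0,0.01,0,0,0],[0,0,0.02,0,0,0],[0,0,0.03,0,0,0],[0,0,0.04,0,0,0],[0,0,0.04,0,0,0]]}}

```text
t: 9.05
tool_pos: [0.4058, -0.2107, 0.2925]
orientation: [-2.596, -1.768, 0.0]
force: [-0.8, 1.1, -2.0]
opening: 0.0116
gripper_force: 45.0
```

Call:
{"fn": "arm_command", "kwargs": {"increments": [[0,0,0.008,0,0,0],[0,0,0.016,0,0,0],[0,0,0.024,0,0,0],[0,0,0.024,0,0,0],[0,0,0.024,0,0,0]]}}

```text
t: 9.68
tool_pos: [0.4057, -0.2107, 0.2876]
orientation: [-2.596, -1.768, 0.001]
force: [-1.8, 0.9, -2.3]
opening: 0.0114
gripper_force: 45.0
```

Call:
{"fn": "arm_command", "kwargs": {"increments": [[0,0,0.004,0,0,0],[0,0,0.008,0,0,0],[0,0,0.012,0,0,0],[0,0,0.012,0,0,0],[0,0,0.012,0,0,0]]}}

```text
t: 10.3
tool_pos: [0.4062, -0.2108, 0.2861]
orientation: [2.596, 1.768, 0.001]
force: [-2.8, 3.0, 4.6]
opening: 0.0114
gripper_force: 45.0
```

Call:
{"fn": "arm_command", "kwargs": {"increments": [[0.002,0,0.003,0,0,0],[0.004,0,0.006,0,0,0],[0.004,0,0.009,0,0,0],[0.004,0,0.009,0,0,0],[0.004,0,0.009,0,0,0]]}}

```text
t: 10.92
tool_pos: [0.4065, -0.2103, 0.2846]
orientation: [2.595, 1.767, 0.0]
force: [-2.8, 2.5, 6.9]
opening: 0.0117
gripper_force: 45.0
```

Call:
{"fn": "arm_command", "kwargs": {"increments": [[0.002,0,0.003,0,0,0],[0.002,-0.002,0.006,0,0,0],[0.002,-0.002,0.008,0,0,0],[0.002,-0.002,0.008,0,0,0],[0.002,-0.002,0.008,0,0,0]]}}

```text
t: 11.55
tool_pos: [0.4064, -0.21, 0.2835]
orientation: [2.595, 1.767, 0.001]
force: [-2.0, 1.2, 9.0]
opening: 0.0116
gripper_force: 45.0
```

Call:
{"fn": "arm_command", "kwargs": {"increments": [[0,0,0.002,0,0,0],[0,0,0.004,0,0,0],[0,0,0.005,0,0,0],[0,0,0.005,0,0,0],[0,0,0.005,0,0,0]]}}

```text
t: 12.18
tool_pos: [0.4065, -0.2102, 0.2831]
orientation: [2.594, 1.767, 0.001]
force: [-5.1, 2.2, 13.0]
opening: 0.0115
gripper_force: 45.0
```

Call:
{"fn": "arm_command", "kwargs": {"increments": [[0,0,0.001,0,0,0],[0,0,0.002,0,0,0],[0,0,0.002,0,0,0],[0,0,0.002,0,0,0],[0,0,0.002,0,0,0]]}}

```text
t: 12.8
tool_pos: [0.4066, -0.2104, 0.2831]
orientation: [2.594, 1.766, 0.001]
force: [-6.0, 2.1, 15.3]
opening: 0.0113
gripper_force: 45.0
```

Run:
```python
from h import *
b=read_camera('scene');t=read_camera('top');c=read_camera('wrist');s=read_state()
C=np.zeros((550,800,3),np.uint8);C[:,:400]=cv2.resize(b['image'][200:310,240:320],(400,550),interpolation=2)
C[:270,400:]=cv2.resize(c['image'][60:285,110:430],(400,270));C[275:,400:]=cv2.resize(t['image'][240:310,255:355],(400,275),interpolation=2)
cv2.imwrite('pics/m4.png',C[:,:,::-1]);print(s['t'],s['tool_pos'],s['force'],s['wrist_torque'],s['orientation'])
```

```text
12.95 [ 0.40660431 -0.21034961  0.28301562] [-5.77566368  1.82446264 15.66504701] [ 0.27461467  1.35527371 -0.05254474] [2.59379813e+00 1.76627540e+00 5.47682098e-04]
```

View pics/m4.png

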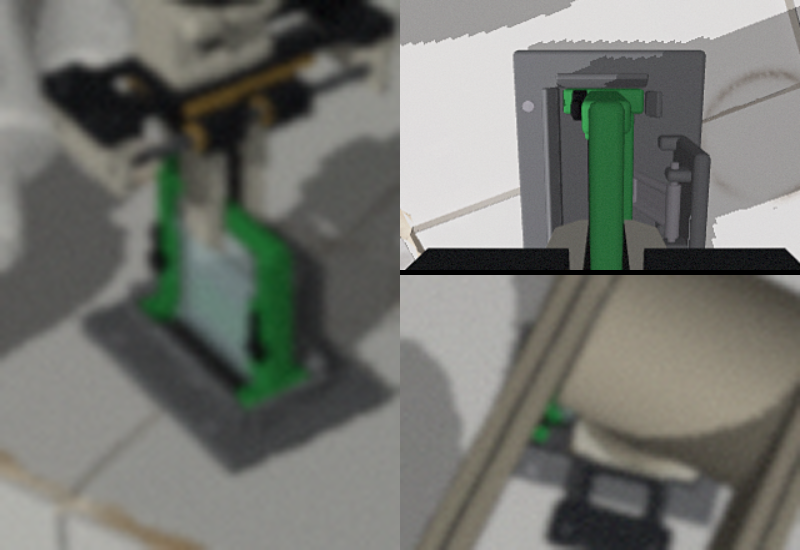

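Call:
{"fn": "arm_command", "kwargs": {"increments": [[0,-0.001,0,0,0,0],[0,-0.002,0,0,0,0],[0,-0.003,0,0,0,0],[0,-0.003,0,0,0,0],[0,-0.003,0,0,0,0]]}}

```text
t: 13.58
tool_pos: [0.4061, -0.2101, 0.283]
orientation: [2.594, 1.766, 0.001]
force: [-5.3, 0.7, 14.5]
opening: 0.0115
gripper_force: 45.0
```

```bash
python3 -c "
from plant import *
print(read_state()['force']); print(close_job())"
```

```text
[-5.30215762  0.69546219 14.53501905]
the job is handed in; nothing more can be done
None
```

The frame is in the stand with its cam levers facing the lip and its feet apparently on the floor, judging by tool height and the stiff rise in force. The gasket is squeezed and still held down at about 14.5 N, no bystander was touched, and the job was handed in at about 13.6 s.

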